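# Set out the desk for a hearing aid fitting

## Task

Set out the desk for the next fitting: lay the hearing aid flat on the steel test box, on the round pad to the left of its switch (left as seen from the robot); stand the white drying jar in the middle of the round cork mat and set the grey ear mold on the middle of the jar's lid. Lay the chrome otoscope handle on the desk midway between the test box and the cork mat, centred on the line that joins their centres and pointing front to back, parallel to the box's left and right sides. Do not tip the switch, and leave the little round tin and the black case where they are.

Things in the scene. Friction and masses are not known exactly. Their poses are not given: they have to be found in the camera images.
- aid_mid (a point): Beige behind-the-ear hearing aid lying on its flat side: a rounded body 34 mm long (x) by 14 wide (y) by 13 high, with a 6 mm rounded tail at -x and a thin clear ear hook curving 13 mm past the +x end towards -y (neither adds height). Loose, 14 g; starts at any yaw. Point: centre of the 34 mm body, 6.5 mm above its underside. Grip it across y (14 mm).
- mold_mid (a point): Grey silicone ear mold (rigid): a rounded lump 28 mm long (x) by 20 wide (y) by 14 high with a flat underside, and a 9 mm wide canal stub that rises 8 mm more from its top, 5 mm towards +x. Loose, about 14 g; starts on the desk at any yaw. Point: centre of the lump, 7 mm above its underside. Grip it across y (20 mm).
- otoscope_mid (a point): Chrome otoscope handle lying on the desk: 110 mm long along x, a square-section grip with rounded edges 22 by 22 mm from -55 to +27 mm, then a slimmer round neck (16 to 19 mm thick) to +55 mm. Does not roll. Loose, 140 g; starts roughly crosswise. Point: half-way along its 110 mm, 11 mm above its underside; grip it here across y (22 mm).
- jar_mid (a point): White closed drying jar, upright, round: body 47 mm in diameter, flat lid 50 mm in diameter from 34 to 48 mm above its base; 48 mm high. Loose, about 90 g. Point: on its axis, 24 mm above its base. z is up through the lid.
- testbox: Squat steel test box, fixed, 110 mm deep (x) by 140 wide (y) by 45 high, yaw within 0.1 rad. Origin: centre of its underside; x points away from the robot, y to the robot's left. On top, the switch in the middle and two round dark pads, 48 mm wide, 2 mm thick (upper face 47 mm above the desk), centred 45 mm left (+y) and right (-y) of the middle. Stands left or right of the cork mat.
- mat: Round cork mat fixed to the desk, 130 mm in diameter and 3 mm thick, on one side or the other of the test box; its centre lies 275 to 285 mm from the box's centre along the box's y. Origin: centre of its underside, on the desk.
- rocker (a joint): The black rocker switch in the middle of the test box's top, 28 mm (x) by 16 mm (y), standing up to 9 mm above the steel. Joint in rad: 0 as it starts (near end down), 0.3 tipped the other way; stays where it is left; about 6 N on its raised end tips it. Leave it at 0.
- tin: Little round aluminium battery tin, 28 mm in diameter, 14 mm high, loose, a bystander to be left alone. Origin: centre of its underside.
- case: Small black square case, 26 by 26 by 14 mm high, loose, a bystander to be left alone. Origin: centre of its underside.
Things that resemble listed ones, but are neither listed nor needed, are in the scene too. There is more than one size of the testbox; the job needs the smaller.

How it is judged:
At the end, for the whole second after the job is handed in: Aid flat on the left pad (within 14 mm); jar upright within 15 mm of the mat's centre; mold on the lid within 12 mm of its axis; handle on the desk, under 157 mm from both box and mat centres, within 20 mm of their joining line, parallel to the box within 0.26 rad; all at rest (x of aid_mid in the frame of testbox between -0.014 and 0.014 m and y of aid_mid in the frame of testbox between 0.031 and 0.059 m and z of aid_mid in the frame of testbox between 0.049 and 0.059 m and horizontal distance between jar_mid and mat below 0.015 m and height (world z) of jar_mid between 0.023 and 0.031 m and angle between jar_mid's own z axis and vertical below 0.12 rad and horizontal distance between mold_mid and jar_mid below 0.012 m and z of mold_mid in the frame of jar_mid between 0.027 and 0.036 m and x of otoscope_mid in the frame of testbox between -0.02 and 0.02 m and horizontal distance between otoscope_mid and testbox below 0.157 m and horizontal distance between otoscope_mid and mat below 0.157 m and height (world z) of otoscope_mid between 0.007 and 0.015 m and angle between the x axis of otoscope_mid and the x axis of testbox, either way round below 0.26 rad and linear speed of each of aid, mold, otoscope, jar below 0.02 m/s); the robot touches nothing.
It fails at once if the rocker switch is tipped (value of joint rocker above 0.15 rad).
It fails at once if the round tin is shifted by more than 20 mm (distance of tin from where it was at the start of the episode above 0.02 m).
It fails at once if the black case is shifted by more than 20 mm (distance of case from where it was at the start of the episode above 0.02 m).
It also fails if it takes over 128 s, if anything falls off the work surface, if the arm or the gripper's body presses on something with over 40 N, if the wrist force passes 120 N, or if a joint passes its speed limit or range.

## Robot

A 6-joint arm with a two-finger parallel gripper is mounted at the origin on the work surface. World frame = base frame: x ahead of the robot, y to its left, z up, the work surface at z = 0. Lengths are in m, angles in rad, forces in N, time in s.
With the tool pointing down it reaches from about 0.35 to 0.775 m from the base axis. Payload 5.5 kg.
Tool frame: the origin (TCP) lies midway between the tips of the shut fingers; the grasp point (between the pads) lies 19 mm behind it; z points along the fingers, y is the direction in which the jaws open and shut (so a half turn about z gives the same grasp; the last joint's range is limited). The gripper opens to 85 mm and grips with 20 to 120 N. Pads are 22 mm wide; open, the fingers measure 114 mm over their backs; the gripper's body (76 mm by 85 mm) begins 54 mm behind the grasp point. The pads swing forward as they close: fully open they stand 13 mm farther back than shut.
Start: joints at [1.018, 0.313, 0.046, 1.304, 0, 1.431], TCP at [0.231, 0.527, 0.231] pointing down, gripper open.
Joint ranges: [-2.76, 2.76], [-0.86, 1.69], [-1.03, 1.26], [-2.2, 2.34], [-1.47, 1.5], [-3.14, 3.14]. Speed limits (rad/s): [2.57, 2.57, 3.14, 3.14, 3.14, 3.14].

## Interface

Orientations are given as a rotation vector (axis times angle).
In Python, from rig import ctrl, fingers, kin, grab_frame, get_calibration, recognise, cut_out gives the robot as it stands. The module is installed in compiled form; this text tells all that it offers. Calls block until the motion is done:
- ctrl.move_pose(position, orientation): joint-space move of the TCP to a pose.
- ctrl.move_linear(position, rotation=None, rate=0.15): straight line of the TCP; rotation=None keeps the orientation; rate is the mean speed in m/s.
- ctrl.move_j(angles): joint-space move.
- fingers.move_gripper(opening, strength=None): finger opening in m; strength is the grip in N (None keeps the last); returns when the fingers have stopped.
- ctrl.dwell(seconds).
- kin.solve_ik(position, orientation): joint angles nearest the present ones, or None.
- ctrl.get_state(): the state.
- grab_frame(name): name is "side" or "top" or "wrist"; returns the picture (384x512x3 uint8, red, green, blue); there is no depth.
- get_calibration(name): a dict with "fx", "fy", "cx", "cy" (pixels), "dist_coeffs" ([k1, k2, p1, p2, k3] as OpenCV has them; the pictures are not rectified), "R" (3x3) and "t" (3): a world point X has camera coordinates R X + t. Camera axes: x right, y down, z forward; pixel columns grow to the right and rows downward; lengths in m; the calibration is good to about 2 mm. A picture is of the moment at which its call begins: read the wrist's pose just before it. get_calibration takes no time and is no camera call; for the wrist camera it gives the pose at the moment of the call.
A pose or a line that the arm cannot do raises ctrl.Unreachable and nothing moves.
- ctrl.hand_in(): hands the job in, once; it reports no verdict.
Trained networks look in the newest picture that a camera, given by its name, has taken for a name from the list of things; names that differ only in an ending like _2 or _b are one class to them, and where a whole thing is asked for, a point or a joint stands for the part that bears it (a point fixed in the world has none). Each returns a list of dicts, best first, with "confidence" (0 to 1); they miss things now and then, are a little off and sometimes report something else, mostly with a low value. They report only what shows in the picture. A call takes as long as a camera call. They do not tell look-alikes from the thing itself.
- recognise(label, camera): "centre" ([x, y, z] in m, in the coordinates of the camera as it stood for that picture, good to about 4 mm: the middle of the surface that is visible of it).
- cut_out(label, camera): "pixels" (384x512 bool, what is visible of it).
The state is a dict: "time_s": time; "q": joint angles; "qvel": joint speeds; "tau": joint torques, N m; "tcp_pos": TCP position; "orientation": TCP orientation; "force": force on the tool from outside, world axes, zero at the start; "torque": the same for the moment, N m; "opening": finger opening in m.
Only numpy, scipy, OpenCV 4.12 (cv2) and the standard library are available. Lean on these libraries where they do the work, as an engineer would, in place of code of your own. Each camera call takes 0.05 s, during which the arm holds its last target.

## Working session

There is one attempt and no reset: what is moved stays moved. The work goes in short steps, each a Python script; the robot and the scene stay as the last script left them, time stands still between calls to the robot, and variables do not carry over. Pictures are saved under pics/ and viewed, and the job is handed in when it is done.

```bash
ls; mkdir -p pics; python3 - <<'E'
from rig import *
import cv2,numpy as np
for n in ["side","top","wrist"]:
    im=grab_frame(n); cv2.imwrite(f"pics/{n}0.png",cv2.resize(im[:,:,::-1],(800,600),interpolation=cv2.INTER_CUBIC))
    c=get_calibration(n); print(n,c['fx'],c['cx'],c['cy'],c['dist_coeffs'],np.round(-np.array(c['R']).T@c['t'],3),np.round(c['R'],2).tolist())
s=ctrl.get_state(); print(s['time_s'],s['tcp_pos'],s['orientation'],s['opening'])
E
```

```text
pics
side 404.3679351057644 248.9836248176173 197.28306049945235 [-0.00301625  0.          0.          0.          0.        ] [-0.086 -0.655  0.554] [[0.77, -0.64, -0.02], [-0.34, -0.38, -0.86], [0.54, 0.67, -0.51]]
top 482.33211504723715 256.8443119413344 190.97435339854627 [-0.20228192  0.          0.          0.          0.        ] [0.221 0.013 1.309] [[0.03, -1.0, 0.03], [-0.99, -0.03, -0.15], [0.15, -0.02, -0.99]]
wrist 279.4230183368891 257.4991620647559 195.42092072404628 [-0.03220569  0.          0.          0.          0.        ] [0.171 0.554 0.373] [[0.4, 0.92, -0.0], [0.88, -0.39, 0.26], [0.24, -0.1, -0.97]]
0.15 [0.23047569 0.52638171 0.23059662] [-6.43728317e-01 -3.07441305e+00  2.07303560e-03] 0.08567330479779922
```

View pics/top0.png

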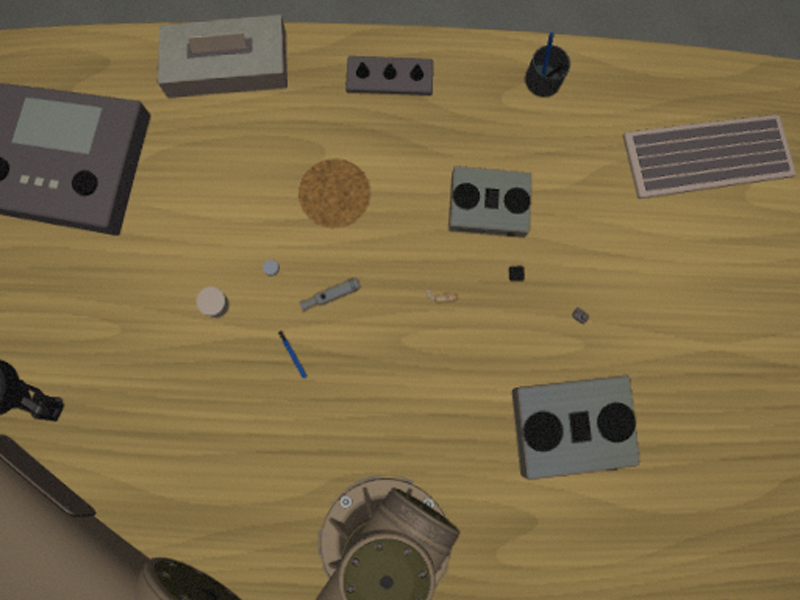

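View pics/side0.png

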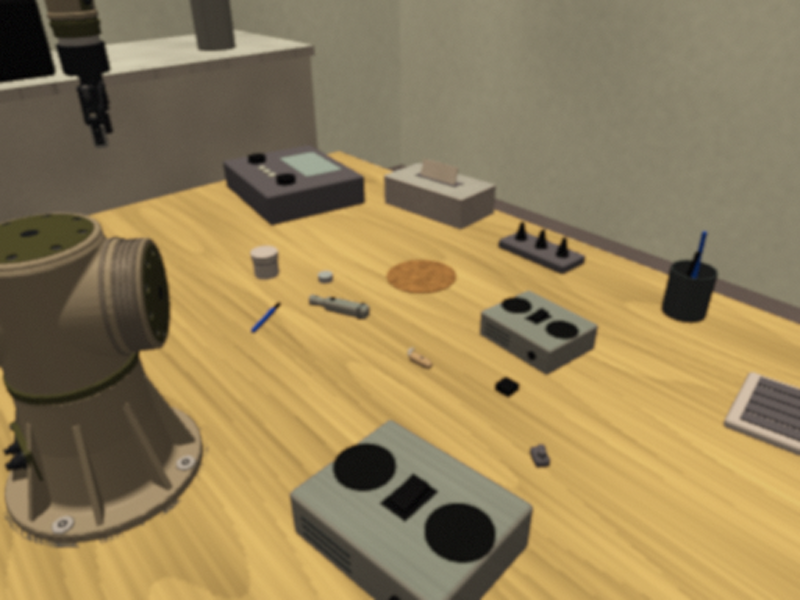

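```bash
cat > h.py <<'E'
from rig import *
import cv2,numpy as np
from scipy.spatial.transform import Rotation as Rn
def cal(n):
    c=get_calibration(n); K=np.array([[c['fx'],0,c['cx']],[0,c['fy'],c['cy']],[0,0,1.]])
    return K,np.array(c['dist_coeffs']),np.array(c['R']),np.array(c['t'])
def p2w(px,z,C):
    K,d,R,t=C; u=cv2.undistortPoints(np.array(px,float).reshape(-1,1,2),K,d).reshape(-1,2)
    r=np.c_[u,np.ones(len(u))]@R; o=-R.T@t
    return o+r*((z-o[2])/r[:,2])[:,None]
def w2p(X,C):
    K,d,R,t=C
    return cv2.projectPoints(np.array(X,float).reshape(-1,1,3),cv2.Rodrigues(R)[0],t,K,d)[0].reshape(-1,2)
def down(yaw):  # tool z down, tool y (jaw) along world dir yaw+90deg ; tool x along yaw
    x=np.array([np.cos(yaw),np.sin(yaw),0]); z=np.array([0,0,-1.]); y=np.cross(z,x)
    return Rn.from_matrix(np.c_[x,y,z]).as_rotvec()
def c2w(p,C): return C[2].T@(np.array(p)-C[3])
E
python3 - <<'E'
from h import *
np.set_printoptions(precision=3,suppress=True)
for n in ["top"]:
    C=cal(n); grab_frame(n)
    for l in ["aid_mid","mold_mid","otoscope_mid","jar_mid","testbox","mat","tin","case","rocker"]:
        for d in recognise(l,n): 
            w=c2w(d['centre'],C); print(n,l,round(d['confidence'],2),w,w2p(w,C)[0]*800/512)
E
```

```text
top aid_mid 0.29 [ 0.59  -0.165  0.047] [491.337 202.879]
top mold_mid 0.4 [ 0.406 -0.326  0.014] [577.606 312.738]
top otoscope_mid 0.61 [0.427 0.112 0.024] [328.658 291.334]
top otoscope_mid 0.38 [ 0.426 -0.086  0.011] [442.594 297.367]
top jar_mid 0.78 [0.401 0.309 0.047] [212.161 300.568]
top testbox 0.77 [ 0.207 -0.308  0.063] [574.615 426.6  ]
top testbox 0.69 [ 0.59  -0.161  0.048] [488.977 202.364]
top mat 0.63 [0.612 0.112 0.006] [334.182 191.535]
top tin 0.5 [0.469 0.217 0.014] [270.537 266.87 ]
top case 0.58 [ 0.472 -0.211  0.017] [514.262 273.103]
top rocker 0.61 [ 0.599 -0.159  0.058] [489.019 196.149]
```

Candidates (top view, 800x600):
- Test boxes: the small one at (490,200) and the large look-alike at (577,425). I choose the small one. The dark device at (65,155) is neither.
- Otoscope (330,293), with the pen at (293,355) as a look-alike.
- Jar (212,301), tin (271,268), aid (443,297), case (516,273) and mold (580,315).
- Mat (335,192).

Next are closer looks with the wrist camera.

```bash
python3 - <<'E'
from h import *
np.set_printoptions(precision=3,suppress=True)
for i,(p,) in enumerate([((0.46,0.17,0.30),),((0.46,-0.19,0.30),)]):
    ctrl.move_pose(p,down(np.pi)); ctrl.dwell(0.2)
    C=cal("wrist"); im=grab_frame("wrist")
    np.savez(f"w{i}.npz",im=im,K=C[0],d=C[1],R=C[2],t=C[3])
    cv2.imwrite(f"pics/w{i}.png",cv2.resize(im[:,:,::-1],(800,600),interpolation=cv2.INTER_CUBIC))
    for l in ["aid_mid","mold_mid","otoscope_mid","jar_mid","testbox","mat","tin","case","rocker"]:
        for d in recognise(l,"wrist"):
            w=c2w(d['centre'],C); print(i,l,round(d['confidence'],2),w,w2p(w,C)[0]*800/512)
        cu=cut_out(l,"wrist")
        for k,d in enumerate(cu):
            np.save(f"m{i}_{l}_{k}.npy",d['pixels'])
    s=ctrl.get_state(); print(s['time_s'],s['q'],s['tcp_pos'])
E
```

```text
0 aid_mid 0.8 [ 0.429 -0.083  0.01 ] [143.638 224.538]
0 mold_mid 0.39 [0.426 0.112 0.019] [339.222 221.637]
0 otoscope_mid 0.69 [0.425 0.111 0.015] [339.023 220.885]
0 otoscope_mid 0.24 [ 0.475 -0.21   0.009] [ 31.429 271.573]
0 jar_mid 0.61 [0.403 0.303 0.044] [549.338 198.357]
0 testbox 0.81 [ 0.59  -0.149  0.045] [ 84.514 389.468]
0 mat 0.97 [0.613 0.117 0.003] [351.59  393.165]
0 tin 0.66 [0.471 0.22  0.012] [450.198 266.92 ]
0 tin 0.64 [ 0.591 -0.149  0.047] [ 83.853 391.314]
0 case 0.81 [ 0.476 -0.211  0.013] [ 27.388 272.396]
0 rocker 0.67 [ 0.594 -0.161  0.052] [ 70.192 395.986]
3.3833 [ 0.19   0.137 -0.013  1.421 -0.     0.19 ] [0.46 0.17 0.3 ]
1 aid_mid 0.86 [ 0.426 -0.088  0.014] [505.205 220.847]
1 mold_mid 0.66 [0.473 0.208 0.013] [788.253 270.067]
1 mold_mid 0.56 [ 0.403 -0.33   0.014] [253.133 196.05 ]
1 otoscope_mid 0.74 [0.426 0.101 0.018] [698.709 223.312]
1 otoscope_mid 0.52 [ 0.425 -0.085  0.01 ] [507.232 219.2  ]
1 testbox 0.88 [ 0.589 -0.162  0.043] [427.227 388.795]
1 testbox 0.76 [ 0.274 -0.315  0.066] [237.515  27.36 ]
1 mat 0.73 [0.607 0.115 0.005] [673.965 387.48 ]
1 tin 0.71 [0.472 0.211 0.013] [791.479 268.913]
1 case 0.85 [ 0.474 -0.217  0.011] [372.867 268.975]
1 rocker 0.49 [ 0.596 -0.164  0.052] [425.984 399.304]
5.8833 [-0.553  0.151  0.004  1.424 -0.    -0.553] [ 0.46 -0.19  0.3 ]
```

View pics/w0.png

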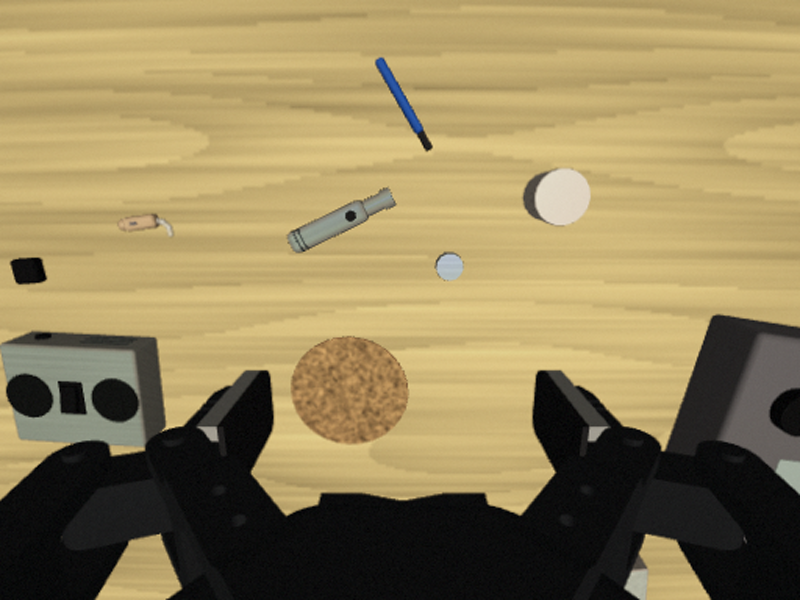

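View pics/w1.png

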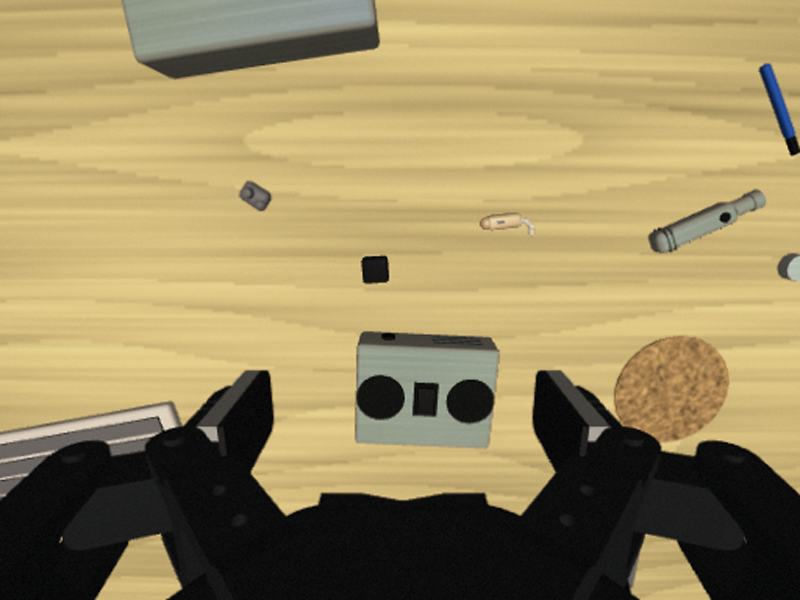

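```bash
python3 - <<'E'
from h import *
import glob
np.set_printoptions(precision=4,suppress=True)
def load(i):
    f=np.load(f"w{i}.npz"); return f['im'],(f['K'],f['d'],f['R'],f['t'])
for i,l,z in [(0,'otoscope_mid',.018),(1,'otoscope_mid',.018),(0,'jar_mid',.048),(1,'aid_mid',.007),(0,'aid_mid',.007),(1,'mold_mid',.010),(0,'mat',.003),(1,'mat',.003),(1,'testbox',.045),(0,'testbox',.045),(0,'tin',.014),(1,'case',.014)]:
    im,C=load(i)
    for f in sorted(glob.glob(f"m{i}_{l}_*.npy")):
        m=np.load(f); v,u=np.nonzero(m); W=p2w(np.c_[u,v],z,C)[:,:2]
        c=W.mean(0); 
        (a,b),(w,h),ang=cv2.minAreaRect((W*1000).astype(np.float32))
        ev,V=np.linalg.eigh(np.cov(W.T)); ax=V[:,1]
        print(i,l,f[-5],len(u),'px',u.mean()*800/512,v.mean()*800/512,'cen',c,'rect',a,b,w,h,'pca yaw',np.degrees(np.arctan2(ax[1],ax[0])))
# pads
im,C=load(1)
g=im.max(2)
dark=(g<45).astype(np.uint8)
n,lab,st,cen=cv2.connectedComponentsWithStats(dark)
for k in range(1,n):
    if st[k,4]>60 and st[k,4]<3000: print('dark',st[k],cen[k]*800/512,p2w([cen[k]],.047,C))
def crop(i,x0,y0,x1,y1,name):
    im,_=load(i); c=im[y0:y1,x0:x1,::-1]; cv2.imwrite(name,cv2.resize(c,None,fx=8,fy=8,interpolation=cv2.INTER_CUBIC))
crop(1,300,125,350,155,'pics/c_aid.png');crop(1,145,110,180,140,'pics/c_mold.png');crop(0,175,110,260,165,'pics/c_oto.png')
crop(1,220,205,325,290,'pics/c_box.png')
E
```

```text
0 otoscope_mid 0 958 px 337.1052974947808 220.96816283924846 cen [0.4253 0.1096] rect 423.9373474121094 112.03358459472656 21.876047134399414 109.8118667602539 pca yaw 115.16456435494756
1 otoscope_mid 0 1096 px 702.8584055656935 221.81084625912408 cen [0.4251 0.1051] rect 424.4467468261719 108.62944793701172 27.444576263427734 116.32349395751953 pca yaw 114.17719400714174
1 otoscope_mid 1 210 px 254.99999999999997 194.46428571428572 cen [ 0.4011 -0.327 ] rect 400.989013671875 -326.828369140625 26.431970596313477 18.438209533691406 pca yaw 47.02758048621777
0 jar_mid 0 1230 px 556.068343495935 195.8155487804878 cen [0.4008 0.3078] rect 401.3388366699219 307.9599914550781 46.9931526184082 58.767066955566406 pca yaw 88.30713255847034
1 aid_mid 0 272 px 502.8722426470588 220.62270220588235 cen [ 0.4261 -0.0884] rect 425.83868408203125 -85.57147979736328 15.175301551818848 51.53876876831055 pca yaw 91.70176068576987
0 aid_mid 0 249 px 143.7437248995984 223.2492469879518 cen [ 0.4275 -0.0848] rect 426.9085998535156 -83.376953125 53.87401580810547 18.465286254882812 pca yaw 89.009070656950
[... 1308 characters left out ...]
8 265.76760912698415 cen [0.4693 0.2185] rect 469.02471923828125 218.44859313964844 28.28011703491211 25.508848190307617 pca yaw -146.3624444407527
1 case 0 285 px 374.4627192982456 268.8706140350877 cen [ 0.4733 -0.215 ] rect 473.24591064453125 -214.933837890625 26.77899169921875 26.283716201782227 pca yaw -140.71634566915102
dark [503  87   9  12  63] [792.1131 145.0645] [[0.3554 0.1553 0.047 ]]
dark [232 164  17  17 258] [374.4428 268.647 ] [[ 0.467  -0.2129  0.047 ]]
dark [228 240  31  28 650] [379.9952 396.5312] [[ 0.5959 -0.2093  0.047 ]]
dark [286 243  30  27 639] [469.2366 400.3423] [[ 0.6    -0.1203  0.047 ]]
dark [264 245  16  21 298] [424.8846 398.1596] [[ 0.5976 -0.1646  0.047 ]]
```

```bash
python3 - <<'E'
import cv2,numpy as np
a=[cv2.imread(f'pics/c_{n}.png') for n in ['aid','mold','oto','box']]
W=np.zeros((600,800,3),np.uint8)
W[0:240,0:400]=a[0]; W[0:240,410:690]=a[1]
W[250:250+330,0:510]=cv2.resize(a[2],(510,330))
W[300:530,515:800]=cv2.resize(a[3],(285,230))
cv2.imwrite('pics/crops.png',W)
E
```

```text
(no output)
```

View pics/crops.png

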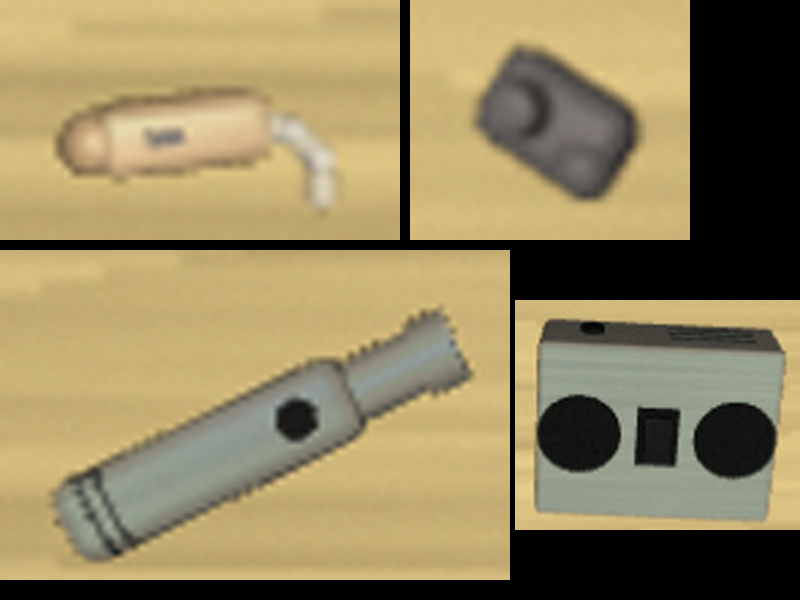

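The crops show:
- **Aid:** body with the tail on the left and the hook on the right (+y), at wrist px (505,221).
- **Mold:** px (255,195), stub towards upper left.
- **Otoscope:** px (342,220), neck towards upper right.
- **Box:** small box with its switch; the left pad is at (469,400).

Jar first.

```bash
cat >> h.py <<'E'
BOX=np.array([.598,-.1648]); BY=-0.046
bx=np.array([np.cos(BY),np.sin(BY)]); by=np.array([-bx[1],bx[0]])
MAT=np.array([.6108,.1135])
def go(xy,z,yaw,rate=None):
    p=[xy[0],xy[1],z]
    if rate: ctrl.move_linear(p,down(yaw),rate)
    else: ctrl.move_pose(p,down(yaw))
def st(msg=''):
    s=ctrl.get_state(); print(msg,round(s['time_s'],2),np.round(s['tcp_pos'],4),'F',np.round(s['force'],1),'open',round(s['opening'],4))
def snap(name,fn):
    C=cal(name); im=grab_frame(name); cv2.imwrite('pics/'+fn,cv2.resize(im[:,:,::-1],(800,600),interpolation=cv2.INTER_CUBIC)); return im,C
E
python3 - <<'E'
from h import *
np.set_printoptions(precision=4,suppress=True)
def load(i):
    f=np.load(f"w{i}.npz"); return f['im'],(f['K'],f['d'],f['R'],f['t'])
im,C=load(0)
m=np.load('m0_jar_mid_0.npy')&(im.min(2)>150)
m=m.astype(np.uint8); cn=max(cv2.findContours(m,0,2)[0],key=cv2.contourArea)
W=p2w(cn.reshape(-1,2),.048,C)[:,:2]; print('lid',cv2.minEnclosingCircle((W*1000).astype(np.float32)))
c1=load(1)[1]
print('aid ends',p2w([(300+105/8,125+137/8),(300+270/8,125+122/8),(323.5,141.4)],.0065,c1)[:,:2])
print('mold',p2w([(163.5,125.25),(145+105/8,110+105/8)],.014,c1)[:,:2], 'stub',p2w([(145+105/8,110+108/8)],.022,c1))
print('mat line', (MAT-BOX)@bx,(MAT-BOX)@by)
E
```

```text
lid ((401.2528076171875, 313.0634765625), 24.342296600341797)
aid ends [[ 0.4276 -0.1017]
 [ 0.4246 -0.07  ]
 [ 0.4265 -0.0857]]
mold [[ 0.4023 -0.3279]
 [ 0.3992 -0.3358]] stub [[ 0.3996 -0.333   0.022 ]]
mat line -1.0825721696929186e-05 0.2785942028880065
```

```bash
python3 - <<'E'
from h import *
j=np.array([.4013,.3131]); yaw=2.22
go(j,.14,yaw); st()
go(j,.026,yaw,.15); st('down')
fingers.move_gripper(.03,30); st('grip')
go(j,.15,yaw,.2); st('lift')
snap('wrist','jar_lift.png')
E
```

```text
7.8 [0.4019 0.3128 0.1402] F [0.8 0.1 0.6] open 0.0852
down 8.71 [0.402  0.3133 0.0267] F [-0.8 -0.3  0.4] open 0.0852
grip 9.14 [0.4018 0.3134 0.027 ] F [-1.8 -0.6  5.7] open 0.0491
lift 9.91 [0.4007 0.3128 0.149 ] F [-0.5  0.3 -0.8] open 0.0489
```

View pics/jar_lift.png

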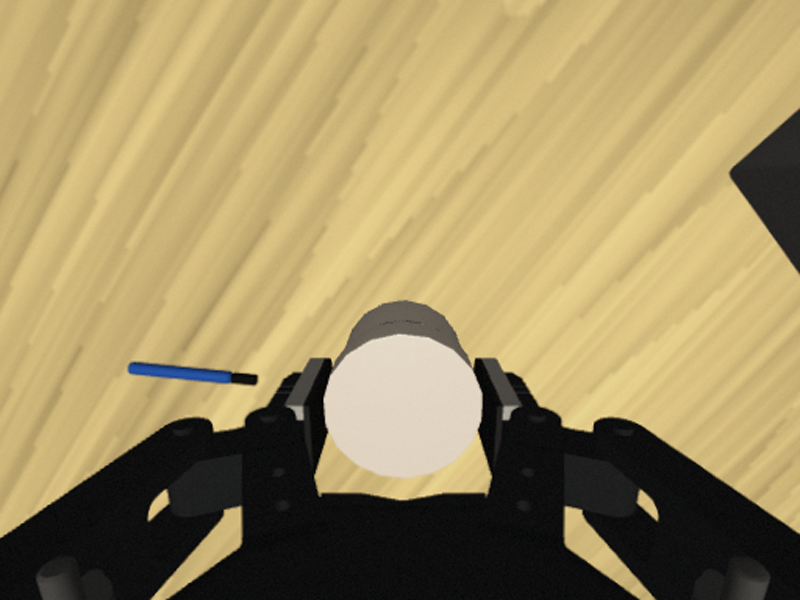

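The jar is held upright between the pads, lid at (403,405). Now I place it on the mat.

```bash
python3 - <<'E'
from h import *
C=cal('wrist'); s=ctrl.get_state(); l=p2w([(403/1.5625,405/1.5625)],.170,C)[0]
R=Rn.from_rotvec(s['orientation']).as_matrix(); off=R.T@(l-s['tcp_pos']); print('off tool',off)
yaw=2.6; Rp=Rn.from_rotvec(down(yaw)).as_matrix()
t=MAT-(Rp@[off[0],0,0])[:2]; print(t)
go(t,.15,yaw); st()
go(t,.045,yaw,.2); go(t,.0305,yaw,.05); st('down')
ctrl.dwell(.2)
fingers.move_gripper(.075); st('open')
go(t,.13,yaw,.2)
o=np.array([.4241,.111]); go(o,.26,np.radians(115)); ctrl.dwell(.2); st()
im,C=snap('wrist','w2.png'); 
for d in cut_out('otoscope_mid','wrist'):
    v,u=np.nonzero(d['pixels']); W=p2w(np.c_[u,v],.015,C)[:,:2]; print(d['confidence'],len(u),cv2.minAreaRect((W*1000).astype(np.float32)))
snap('top','t2.png')
E
```

```text
off tool [ 0.00231055  0.00152955 -0.02152994]
[0.61277988 0.11230891]
 11.08 [0.6118 0.1129 0.1492] F [ 0.9  0.5 -0.8] open 0.0485
down 12.2 [0.6126 0.1122 0.0304] F [ 0.2 -0.8 -0.2] open 0.0492
open 12.78 [0.6129 0.1123 0.0306] F [ 0.4  0.6 -0.6] open 0.075
 14.54 [0.4246 0.1109 0.2588] F [ 0.3  0.7 -0.1] open 0.0751
0.63 1118 ((425.3704833984375, 112.24391174316406), (21.511119842529297, 110.04289245605469), 24.586471557617188)
0.2 3316 ((605.44287109375, 123.0091552734375), (110.10154724121094, 124.44871520996094), 86.46602630615234)
```

View pics/w2.png

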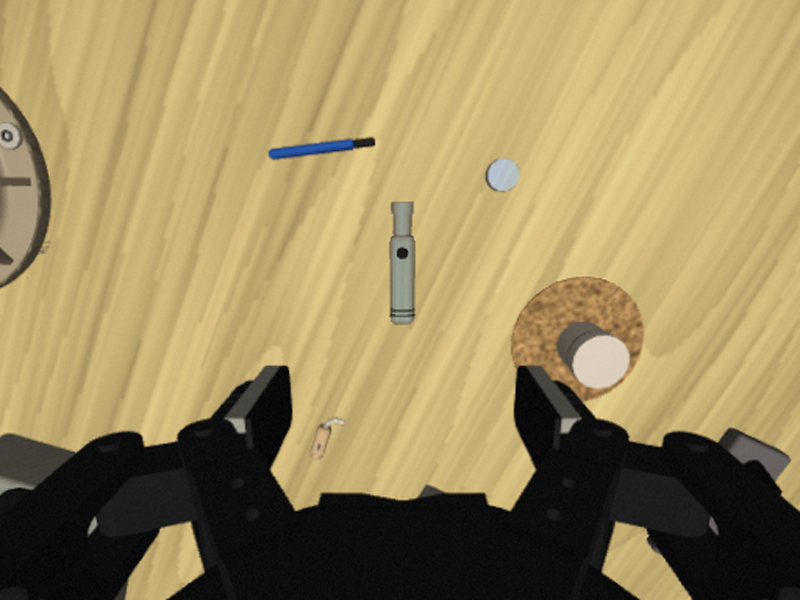

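View pics/t2.png

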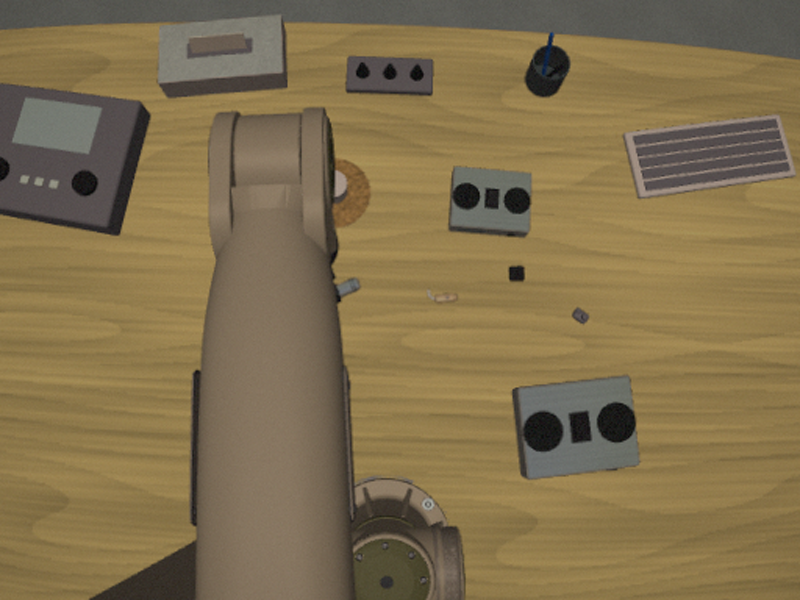

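Jar stands upright on the mat (lid at (600,360)). The otoscope lies along the jaws' x at (402,262), neck away from the gripper. The tin (503,175) is well clear.

```bash
python3 - <<'E'
from h import *
o=np.array([.4252,.1121]); yaw=np.radians(114.6)
fingers.move_gripper(.06)
go(o,.05,yaw,.2); go(o,.005,yaw,.08); st('down')
fingers.move_gripper(.0,60); st('grip')
go(o,.16,yaw,.2); st('lift')
m=(BOX+MAT)/2; y2=np.pi+BY
go(m,.16,y2); st()
im,C=snap('wrist','w3.png')
go(m,.04,y2,.2); go(m,.0060,y2,.05); st('down'); ctrl.dwell(.2)
fingers.move_gripper(.055); st('open')
go(m,.16,y2,.2)
a=np.array([.4262,-.0858]); ya=np.arctan2(.0317,-.003); go(a,.2,ya); ctrl.dwell(.2); st()
im,C=snap('wrist','w4.png')
for l in ['otoscope_mid','aid_mid','mat','jar_mid','testbox']:
  for d in cut_out(l,'wrist'):
    v,u=np.nonzero(d['pixels']); W=p2w(np.c_[u,v],.011,C)[:,:2]; print(l,d['confidence'],len(u),cv2.minAreaRect((W*1000).astype(np.float32)))
E
```

```text
down 16.9 [0.4255 0.1121 0.0053] F [ 0.5  0.8 -0.5] open 0.0598
grip 17.33 [0.4256 0.1121 0.0057] F [-1.2  0.3  6. ] open 0.0209
lift 18.26 [0.4243 0.112  0.1589] F [-0.8 -0.6 -1.7] open 0.0205
 19.48 [ 0.6035 -0.0252  0.1591] F [-0.3 -0.7 -1.6] open 0.0207
down 21.11 [ 0.6041 -0.0256  0.0058] F [-0.1 -0.1  0.8] open 0.0206
open 21.73 [ 0.6046 -0.0257  0.0061] F [ 0.5  0.2 -0.1] open 0.0551
 23.98 [ 0.4266 -0.0857  0.1997] F [ 0.   0.5 -0.4] open 0.0553
otoscope_mid 0.77 1748 ((606.6367797851562, -24.97178840637207), (23.489660263061523, 119.0075912475586), 87.5751724243164)
aid_mid 0.61 411 ((426.8772888183594, -82.5953140258789), (53.522132873535156, 18.4500732421875), 83.477294921875)
aid_mid 0.43 365 ((473.7001647949219, -212.59996032714844), (24.113637924194336, 28.850008010864258), 6.364543914794922)
mat 0.72 5324 ((606.559326171875, 85.16639709472656), (76.260498046875, 128.2583770751953), 89.51805114746094)
jar_mid 0.6 2170 ((628.782958984375, 110.06825256347656), (81.70624542236328, 36.43048095703125), 7.39072847366333)
testbox 0.85 7405 ((612.0355834960938, -148.77691650390625), (110.49278259277344, 140.84060668945312), 87.44757843017578)
testbox 0.56 6482 ((181.93502807617188, -324.33184814453125), (215.6291961669922, 215.01031494140625), 7.483714580535889)
```

View pics/w3.png

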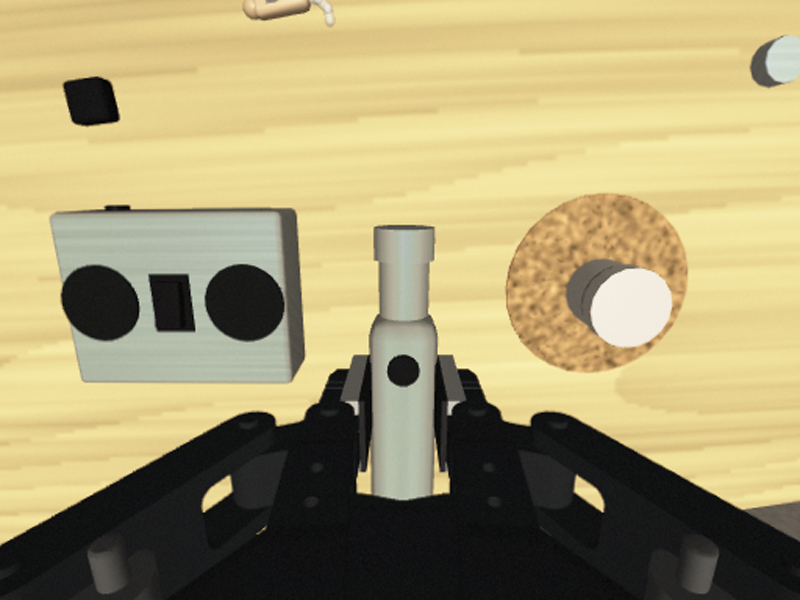

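View pics/w4.png

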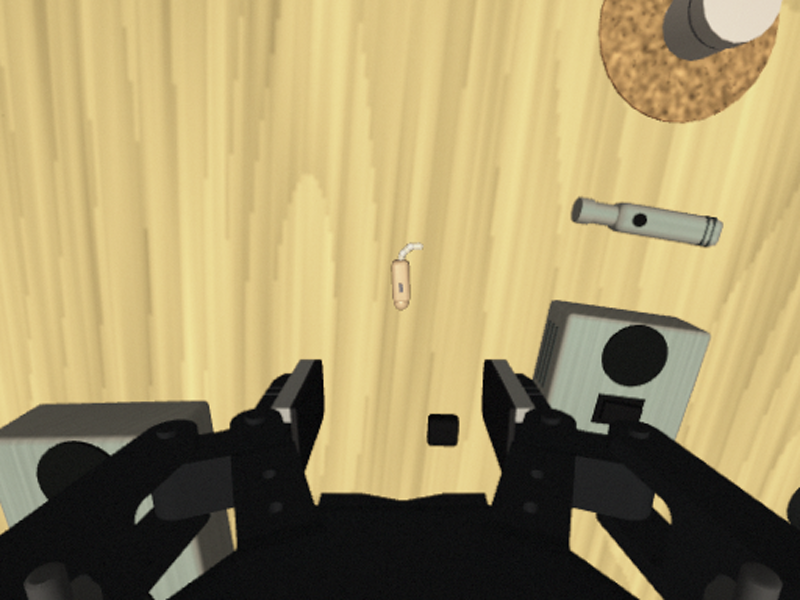

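Handle lies between the box and the mat, parallel to the box. The aid is next: body at (401,260–302), aligned with the gripper. The case (443,430) is clear.

```bash
python3 - <<'E'
from h import *
C=cal('wrist'); W=p2w([(401/1.5625,260/1.5625),(401/1.5625,281/1.5625),(401/1.5625,302/1.5625)],.0065,C); print(W)
a=W[1][:2]; ya=np.arctan2(.0317,-.003)
fingers.move_gripper(.045)
go(a,.05,ya,.2); go(a,.003,ya,.06); st('down')
fingers.move_gripper(.0,30); st('grip')
go(a,.16,ya,.2); st('lift')
p=BOX+.045*by; yp=BY+np.pi/2
go(p,.16,yp); st()
snap('wrist','w5.png')
E
```

```text
[[ 0.42490434 -0.07246831  0.0065    ]
 [ 0.42645272 -0.08899654  0.0065    ]
 [ 0.42803987 -0.10594033  0.0065    ]]
down 26.38 [ 0.4267 -0.0891  0.0031] F [1.  0.1 0. ] open 0.045
grip 26.76 [ 0.4269 -0.0891  0.0035] F [-1.3  0.4  4.6] open 0.0132
lift 27.69 [ 0.4257 -0.0887  0.159 ] F [ 0.5  0.4 -0.3] open 0.0132
 28.43 [ 0.5983 -0.1193  0.1584] F [-0.7  0.6 -0.4] open 0.0128
```

View pics/w5.png

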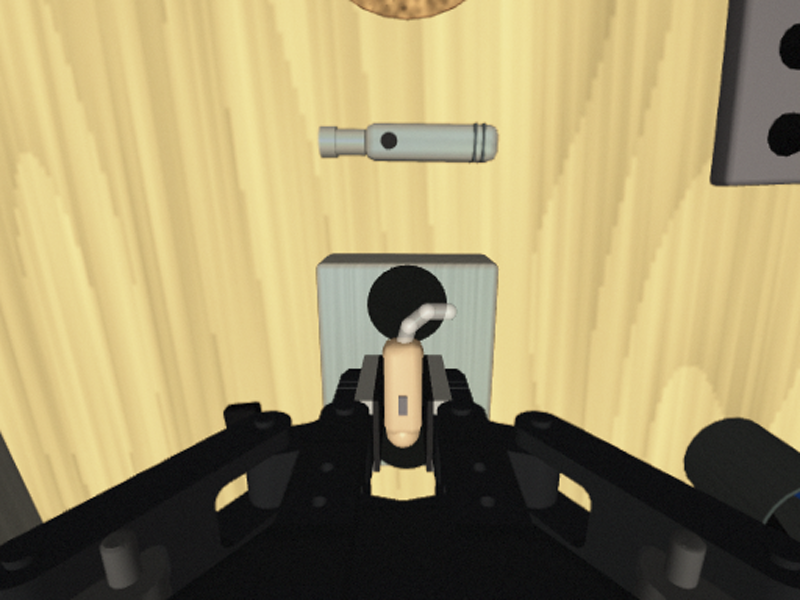

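```bash
python3 - <<'E'
from h import *
C=cal('wrist'); f=1.5625
pad=p2w([(407/f,302.5/f)],.047,C)[0]; b=p2w([(403/f,342/f),(403/f,432/f)],.163,C); s=ctrl.get_state()
print('pad',pad,BOX+.045*by,'body',b,s['tcp_pos'])
p=BOX+.045*by; yp=BY+np.pi/2
go(p,.07,yp,.2); go(p,.0512,yp,.04); st('down'); ctrl.dwell(.2)
fingers.move_gripper(.03); st('open')
go(p,.12,yp,.15)
m=np.array([.402,-.3285]); ym=np.radians(54)+np.pi
go(m,.2,ym); ctrl.dwell(.2); st()
im,C=snap('wrist','w6.png')
for l in ['mold_mid']:
  for d in cut_out(l,'wrist'):
    v,u=np.nonzero(d['pixels']); W=p2w(np.c_[u,v],.009,C)[:,:2]; print(l,d['confidence'],len(u),cv2.minAreaRect((W*1000).astype(np.float32)),u.mean()*f,v.mean()*f)
snap('top','t6.png'); snap('side','s6.png')
E
```

```text
pad [ 0.60117367 -0.11874354  0.047     ] [ 0.60006927 -0.1198476 ] body [[ 0.59957134 -0.10226976  0.163     ]
 [ 0.59801636 -0.13625586  0.163     ]] [ 0.59807555 -0.11931498  0.15907328]
down 29.7 [ 0.5999 -0.1198  0.0509] F [ 0.  -0.5 -1. ] open 0.0136
open 30.21 [ 0.6001 -0.1198  0.0512] F [-1.3  0.7  0.7] open 0.0297
 33.61 [ 0.4021 -0.3284  0.1999] F [-0.4  0.5 -0.7] open 0.0301
mold_mid 0.7 366 ((402.4201965332031, -330.56622314453125), (28.246992111206055, 19.402063369750977), 54.3251953125) 400.05122950819674 270.40215163934425
```

View pics/w6.png

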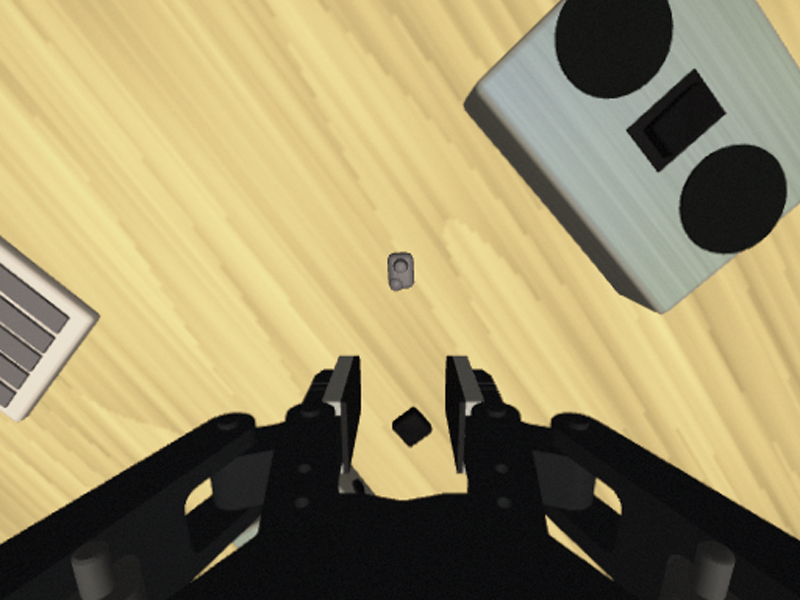

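View pics/t6.png

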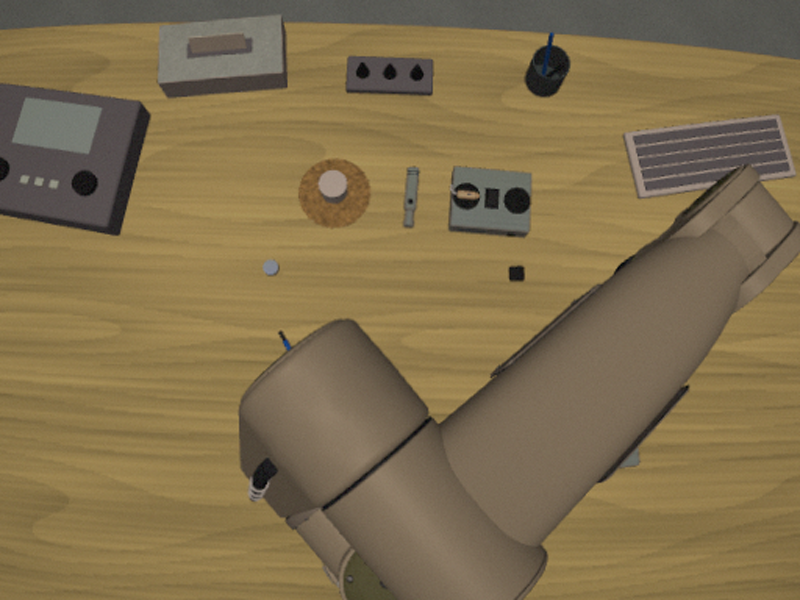

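Top view shows the aid on the left pad (467,195), jar on the mat (333,185), handle between (411,197), and the tin and case unmoved. The mold is centred in the jaws' line at (400,270). Picking it next.

```bash
python3 - <<'E'
from h import *
m=np.array([.4022,-.3301]); ym=np.radians(54.2)+np.pi
fingers.move_gripper(.045)
go(m,.05,ym,.2); go(m,.004,ym,.06); st('down')
fingers.move_gripper(.0,30); st('grip')
go(m,.2,ym,.2); st('lift')
yp=2.9; p=MAT
go(p,.19,yp); ctrl.dwell(.3); st()
im,C=snap('wrist','w7.png')
for d in cut_out('jar_mid','wrist'): 
    mk=(d['pixels']&(im.min(2)>130)).astype(np.uint8)
    cs=cv2.findContours(mk,0,2)[0]
    if not cs: continue
    W=p2w(max(cs,key=cv2.contourArea).reshape(-1,2),.051,C)[:,:2]; print(d['confidence'],cv2.minEnclosingCircle((W*1000).astype(np.float32)))
for d in recognise('jar_mid','wrist'): print(c2w(d['centre'],C))
f=1.5625; print('top',p2w([(333/f,184.5/f)],.051,cal('top')))
E
```

```text
down 35.92 [ 0.4023 -0.3303  0.0041] F [-0.3 -1.3  0.1] open 0.0448
grip 36.27 [ 0.4026 -0.3305  0.0046] F [-1.  -0.5  2.6] open 0.019
lift 37.4 [ 0.4016 -0.3295  0.1988] F [ 0.  -0.3 -0.1] open 0.0189
 39.51 [0.6109 0.1128 0.1901] F [-0.2 -0.2  1.1] open 0.0188
0.55 ((613.4724731445312, 114.01239013671875), 24.6534481048584)
[ 0.60822454 -0.01987058  0.01638817]
[0.60944362 0.11054681 0.04749251]
top [[0.61111233 0.11172173 0.051     ]]
```

View pics/w7.png

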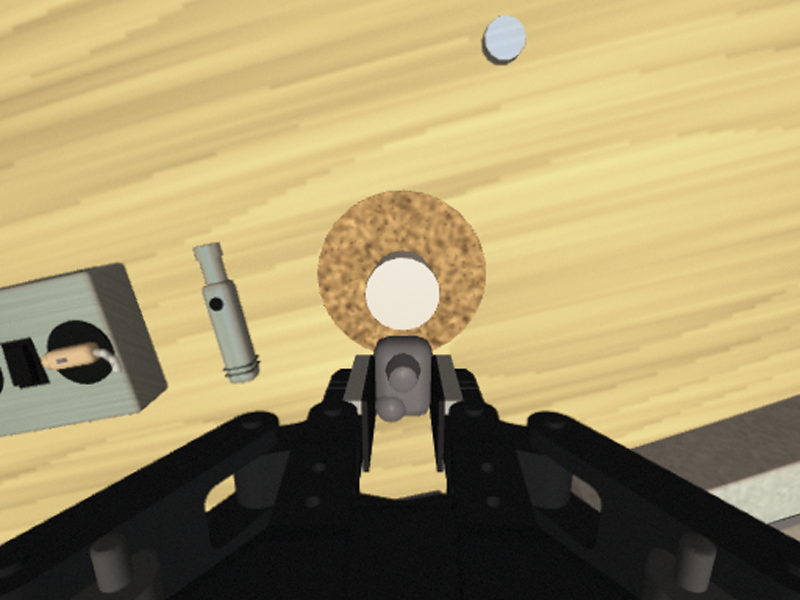

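Mold is held squarely. The lid at (402,293) sits near the mat's middle. Now I place the mold, correcting for its grip offset.

```bash
python3 - <<'E'
from h import *
C=cal('wrist'); f=1.5625; s=ctrl.get_state()
l=p2w([(403/f,337/f),(403/f,413/f)],.1955,C); c=l.mean(0); print('lump',l, 'mat',p2w([(402/f,272/f)],.003,C))
R=Rn.from_rotvec(s['orientation']).as_matrix(); off=(R.T@(c-s['tcp_pos'])); print(off)
ox=np.clip(off[0],-.005,.005)
yp=2.9; Rp=Rn.from_rotvec(down(yp)).as_matrix()
p=np.array([.613,.1135])-(Rp@[ox,0,0])[:2]
go(p,.075,yp,.2); go(p,.0565,yp,.04); st('down'); ctrl.dwell(.3)
fingers.move_gripper(.045); st('open')
go(p,.2,yp,.15); ctrl.dwell(.2)
snap('wrist','w8.png'); 
ctrl.move_pose([.45,-.05,.33],down(np.pi)); ctrl.dwell(.3); st()
im,C=snap('wrist','w9.png'); np.savez('w9.npz',im=im,K=C[0],d=C[1],R=C[2],t=C[3])
snap('side','s9.png')
E
```

```text
lump [[0.59420059 0.11922881 0.1955    ]
 [0.62138139 0.11251808 0.1955    ]] mat [[0.60817294 0.11541176 0.003     ]]
[ 0.00361488  0.00185116 -0.00541594]
down 40.99 [0.6163 0.1126 0.0563] F [-0.4 -0.2  0.3] open 0.019
open 41.66 [0.6165 0.1126 0.0565] F [0.6 0.2 0.3] open 0.0451
 44.36 [ 0.4503 -0.0496  0.3293] F [-0.2  1.  -0.7] open 0.0451
```

View pics/w8.png

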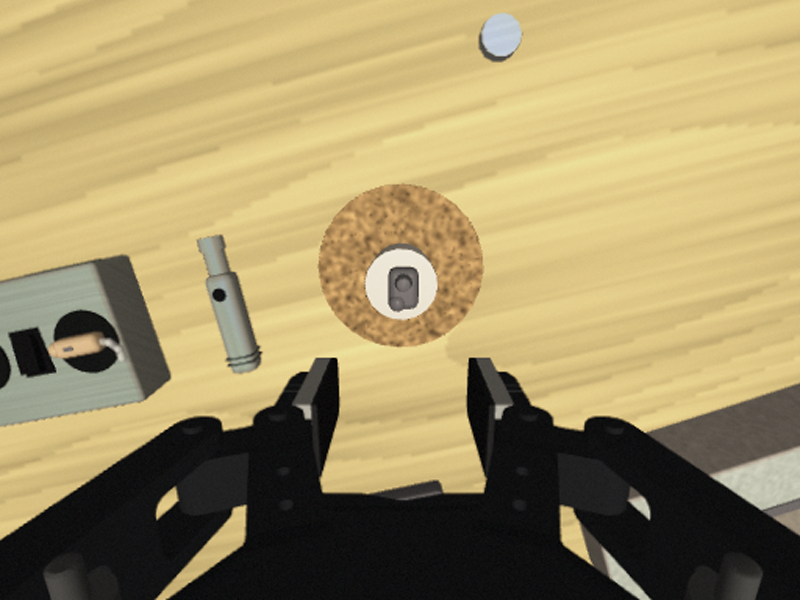

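View pics/w9.png

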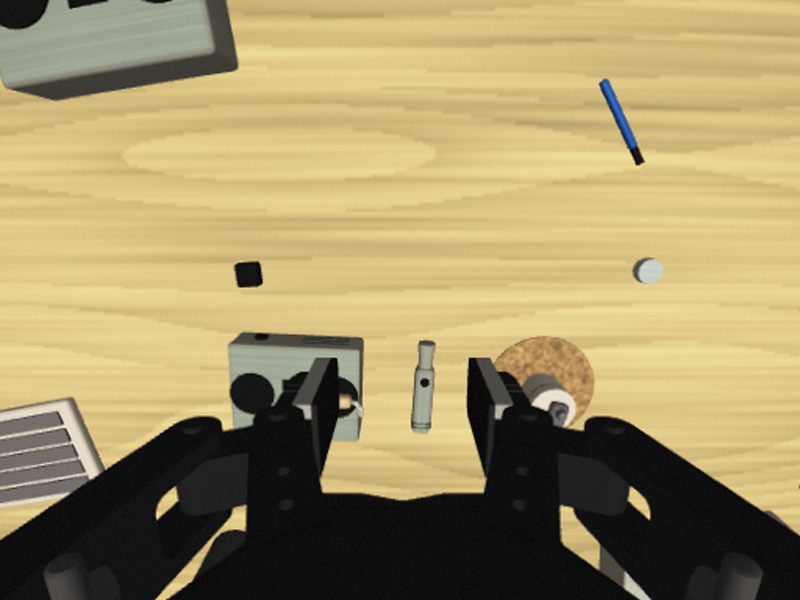

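View pics/s9.png

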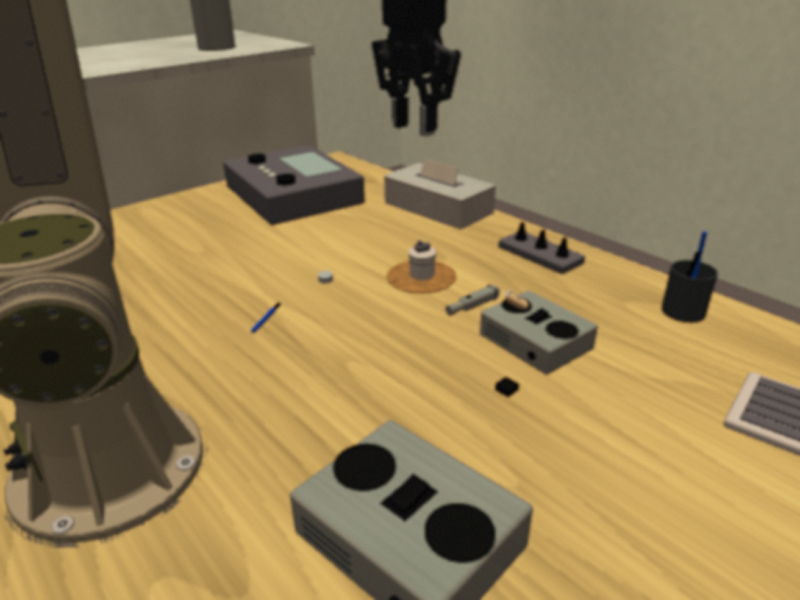

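```bash
python3 - <<'E'
from h import *
np.set_printoptions(precision=4,suppress=True)
ctrl.move_pose([.40,-.03,.28],down(np.pi)); ctrl.dwell(.4); st()
im,C=snap('wrist','w10.png'); T=snap('top','t10.png')
for l,z in [('aid_mid',.053),('mold_mid',.06),('otoscope_mid',.015),('jar_mid',.051),('mat',.003),('testbox',.045),('rocker',.05),('tin',.014),('case',.014)]:
  for n,CC in [('wrist',C),('top',T[1])]:
    r=recognise(l,n); print(n,l,[(round(d['confidence'],2),c2w(d['centre'],CC)) for d in r[:2]])
  for d in cut_out(l,'wrist')[:1]:
    v,u=np.nonzero(d['pixels']); W=p2w(np.c_[u,v],z,C)[:,:2]; print('   cut',len(u),W.mean(0),cv2.minAreaRect((W*1000).astype(np.float32)))
cv2.imwrite('pics/t10c.png',cv2.resize(T[0][90:160,180:350,::-1],None,fx=4.5,fy=4.5,interpolation=cv2.INTER_CUBIC))
E
```

```text
45.25 [ 0.4007 -0.0303  0.2803] F [-0.4  0.5 -0. ] open 0.0447
wrist aid_mid [(0.54, array([ 0.6014, -0.1015,  0.0577]))]
top aid_mid [(0.52, array([0.469 , 0.2164, 0.0139]))]
wrist mold_mid []
top mold_mid []
   cut 520 [0.5434 0.1048] ((554.5614013671875, 82.41645812988281), (57.354732513427734, 111.32064819335938), 30.99622344970703)
wrist otoscope_mid [(0.65, array([ 0.6009, -0.0258,  0.0211])), (0.2, array([ 0.4731, -0.211 ,  0.011 ]))]
top otoscope_mid []
   cut 754 [ 0.6042 -0.0244] ((604.4926147460938, -24.77440643310547), (22.100507736206055, 116.54890441894531), 88.21119689941406)
wrist jar_mid [(0.49, array([ 0.5464, -0.1796,  0.0421]))]
top jar_mid [(0.68, array([0.6064, 0.109 , 0.0496])), (0.66, array([ 0.4739, -0.214 ,  0.0178]))]
wrist mat [(0.73, array([0.575 , 0.135 , 0.0042]))]
top mat [(0.98, array([0.6037, 0.1118, 0.0036]))]
   cut 410 [0.5707 0.1341] ((586.1317749023438, 100.65476989746094), (60.10601043701172, 125.5862045288086), 27.466218948364258)
wrist testbox [(0.79, array([ 0.5464, -0.1809,  0.0379])), (0.6, array([ 0.2433, -0.2666,  0.0665]))]
top testbox 
[... 242 characters left out ...]
array([ 0.2111, -0.3113,  0.0737]))]
top rocker [(0.63, array([ 0.2061, -0.3121,  0.0746]))]
   cut 595 [ 0.2066 -0.33  ] ((207.0067596435547, -330.1927795410156), (29.872846603393555, 31.169479370117188), 87.58260345458984)
wrist tin [(0.66, array([0.472 , 0.2137, 0.016 ]))]
top tin [(0.43, array([0.4697, 0.2149, 0.016 ]))]
   cut 294 [0.4682 0.216 ] ((468.8742980957031, 215.92503356933594), (33.03715515136719, 27.190553665161133), 58.34111404418945)
wrist case [(0.75, array([ 0.473 , -0.2136,  0.0122]))]
top case [(0.45, array([ 0.4715, -0.213 ,  0.0167]))]
   cut 311 [ 0.4724 -0.2119] ((472.41522216796875, -212.11453247070312), (26.100109100341797, 30.391382217407227), 0.1072176843881607)
```

View pics/w10.png

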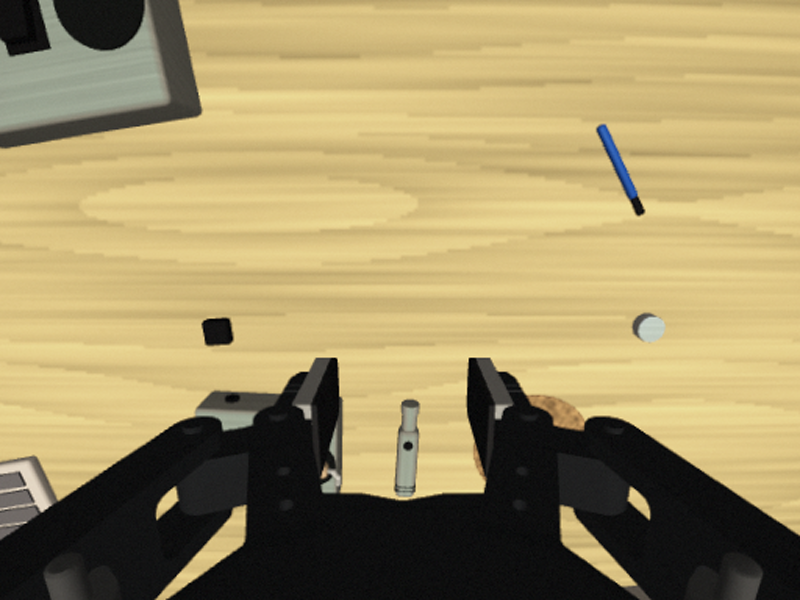

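View pics/t10c.png

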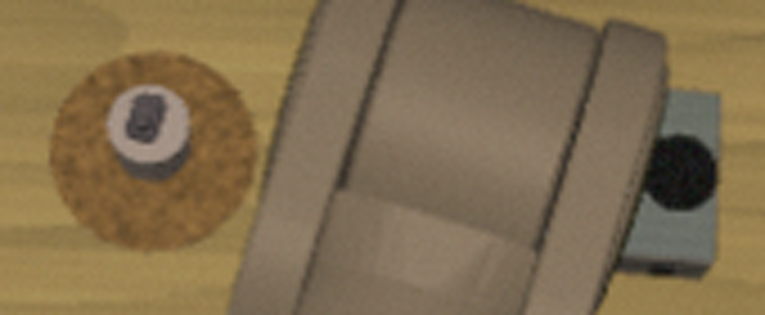

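The arm occludes the objects from here. I'll take one clean view from above.

```bash
python3 - <<'E'
from h import *
np.set_printoptions(precision=4,suppress=True)
fingers.move_gripper(.08)
ctrl.move_pose([.62,-.03,.24],down(np.pi)); ctrl.dwell(.4); st()
im,C=snap('wrist','w11.png'); np.savez('w11.npz',im=im,K=C[0],d=C[1],R=C[2],t=C[3])
for l,z in [('aid_mid',.053),('mold_mid',.062),('otoscope_mid',.015),('jar_mid',.051),('mat',.003),('testbox',.045)]:
  for d in cut_out(l,'wrist')[:2]:
    v,u=np.nonzero(d['pixels']); W=p2w(np.c_[u,v],z,C)[:,:2]; print(l,round(d['confidence'],2),len(u),W.mean(0),cv2.minAreaRect((W*1000).astype(np.float32)))
E
```

```text
48.43 [ 0.6197 -0.0301  0.2408] F [-0.4  0.7 -1. ] open 0.0802
aid_mid 0.93 501 [ 0.6023 -0.1172] ((602.409912109375, -115.34756469726562), (55.37921142578125, 20.467031478881836), 75.0556869506836)
mold_mid 0.77 382 [0.6136 0.1131] ((613.9591674804688, 113.29964447021484), (20.736967086791992, 28.096759796142578), 77.8861312866211)
otoscope_mid 0.93 1267 [ 0.6068 -0.0243] ((606.304443359375, -24.003311157226562), (22.129905700683594, 109.53306579589844), 86.53109741210938)
jar_mid 0.9 1193 [0.61   0.1038] ((612.68994140625, 106.80538177490234), (62.59848403930664, 47.68243408203125), 74.95465850830078)
jar_mid 0.31 10112 [ 0.595  -0.1597] ((596.7731323242188, -159.11032104492188), (143.41458129882812, 110.11289978027344), 87.48561096191406)
mat 0.79 5258 [0.6073 0.1085] ((612.2348022460938, 112.98675537109375), (128.1887969970703, 128.53480529785156), 56.718990325927734)
testbox 0.76 10066 [ 0.5957 -0.1619] ((597.2765502929688, -161.463134765625), (146.22787475585938, 111.32069396972656), 87.17098236083984)
```

View pics/w11.png

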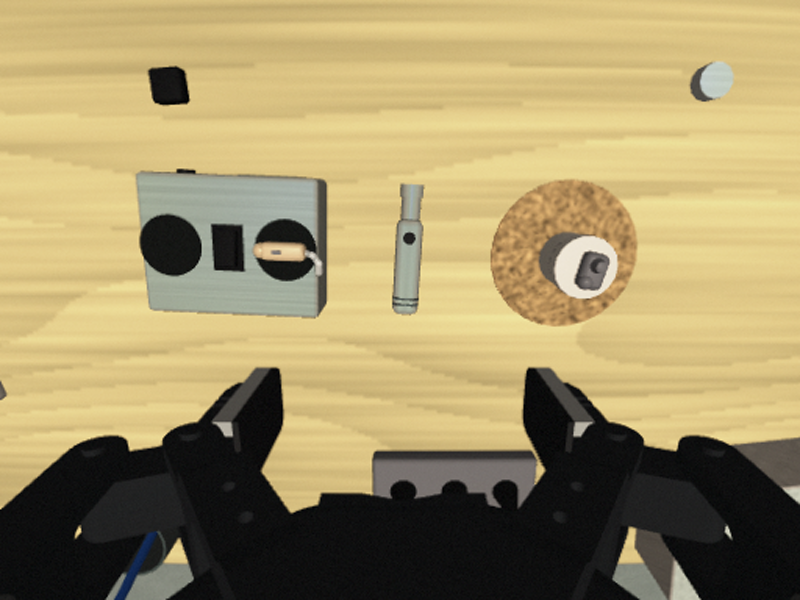

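The final view shows every item in place: aid body (282,251) on the left pad (286,249), handle (408,250), mold on the jar's lid on the mat, and tin and case unmoved. Handing in.

```bash
python3 - <<'E'
from h import *
ctrl.dwell(.5); st(); ctrl.hand_in(); st()
E
```

```text
49.28 [ 0.62 -0.03  0.24] F [-0.  -0.1  0.7] open 0.0799
the job is handed in; nothing more can be done
the job is handed in; nothing more can be done
```

The desk is set out and the job was handed in at about 49 s of the 128 s allowed. I stood the jar on the mat, laid the handle midway between box and mat, laid the aid on the left pad and set the mold on the jar's lid.

From the last wrist picture and one taken just before the mold was placed:

| Item | Measured | Limit |
|---|---|---|
| Aid to left pad's centre | about 3 mm | 14 mm |
| Jar to mat's centre | about 2 mm | 15 mm |
| Mold to lid's axis | about 1–2 mm | 12 mm |
| Handle off the joining line | about 2–3 mm | 20 mm |
| Handle to box and mat centres | about 140 mm each | 157 mm |
| Handle's angle to the box | about 1° | 15° (0.26 rad) |

- **Left alone:** the tin and case were measured within a few millimetres of their first positions. The switch looks unchanged in the pictures, but I did not measure its joint value. The arm was clear of everything at hand-in.
- **Checks that disagreed:** in one earlier check view the gripper and arm hid most of the things, so the networks gave wrong or missing positions for mold, jar and box. A clear view from above replaced it. In that view the networks also gave a second, low-confidence "jar", which was the box, and I ignored it.

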